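Clamp a heat sink for bonding in a swing-bar jig and pin the bar

ROBOT

A 6-joint arm with a two-finger parallel gripper is mounted at the origin on a cart in front of the work surface, level with it; the furniture and walls round the work are solid. World frame = base frame: x ahead of the robot, y to its left, z up, the work surface at z = 0. Lengths are in m, angles in rad, forces in N, time in s.
With the tool pointing down it reaches from about 0.35 to 0.975 m from the base axis. Payload 4.9 kg.
Tool frame: the origin (TCP) lies midway between the tips of the shut fingers; the grasp point (between the pads) lies 19 mm behind it; z points along the fingers, y is the line along which they close (so a half turn about z gives the same grasp; the last joint's range is limited). The gripper opens to 85 mm and grips with 20 to 120 N. Pads are 22 mm wide; open, the fingers measure 114 mm over their backs; the gripper's body (76 mm by 85 mm) begins 54 mm behind the grasp point. The pads swing forward as they close: fully open they stand 13 mm farther back than shut.
Start: joints at [-1.461, 0.053, 1.613, -0, 1.476, -0.119], TCP at [0.142, -0.609, 0.231] pointing down, gripper open.
Joint ranges: [-3.01, 3.01], [-1.01, 2.22], [0.06, 2.58], [-1.02, 4.17], [0.09, 2.62], [-3.14, 3.14]. Speed limits (rad/s): [2.57, 2.57, 3.14, 3.14, 3.14, 3.14].

INTERFACE

Orientations are given as a unit quaternion [w, x, y, z].
In Python, from plant import manip gives the robot as it stands.
- The arm moves only by the tool shift_gripper, called as name([rows], argument=value, ...), one row to a line, values as JSON. Schema: {"type":"object","properties":{"rows":{"type":"array","items":{"type":"array","items":{"type":"number"},"minItems":7,"maxItems":7},"minItems":1,"maxItems":5},"only":{"type":"string"},"quiet":{"type":"boolean"},"lines":{"type":"string"}},"required":["rows"],"additionalProperties":false}. rows is a list of rows, 1 to 5 of them, each of 7 numbers: the opening from 0.0 (shut) to 1.0 (fully open), then dx, dy, dz in shares of the most that a row can go, 1 being 62.5 mm, then a rotation vector rx, ry, rz in shares of 2 rad (1.0 is 2 rad); each row shifts and turns the commanded pose from where the row before left it, along the tool's axes as they then stand; what a row does not reach is not made up. A row lasts 1/8 s, in which the tool goes at most 0.0625 m and 0.188 rad, less where a joint would pass 70% of its speed; a pose out of reach is approached as far as the arm can. The fingers move at their own pace and stop on an object; the grip force is fixed at half the most. Time passes only in rows, so rows that do not move let the fingers close. The tool returns the time, the measured TCP pose, the force, the opening and the grip force at its end. only (a regular expression) keeps the lines of the reply that match it, lines (a string "A,B") keeps lines A to B, and quiet returns only ok. Shift and turn numbers lie between -1 and 1, and a call with a number outside is refused. Input that does not fit is refused with a message, and nothing moves.
- manip.state(): the state, without advancing time (a new reading comes with each control period).
- manip.grab_frame(name): name is "side" or "top"; returns the picture (384x512x3 uint8, red, green, blue); there is no depth.
- manip.camera_params(name): a dict with "intrinsics" (3x3 intrinsics, pixels), "xyz" and "orientation" of the camera in the world. Camera axes: x right, y down, z forward; pixel columns grow to the right and rows downward; lengths in m; the calibration is good to about 2 mm. A picture is of the moment at which its call begins. camera_params takes no time and is no camera call.
- manip.job_done(): hands the job in; it is judged then, once.
The state is a dict: "time": time; "joint_pos": joint angles; "joint_vel": joint speeds; "joint_efforts": joint torques, N m; "tool_pos": TCP position; "tool_rot": TCP orientation; "contact_force": force on the tool from outside, world axes, zero at the start; "ft_torque": the same for the moment, N m; "gripper_width": opening from 0.0 (shut) to 1.0 (fully open); "grasp_force": force on a finger pad.
Only numpy, scipy, OpenCV 4.12 (cv2) and the standard library are available. Lean on these libraries where they do the work, as an engineer would, in place of code of your own. Each camera call takes 0.05 s, during which the arm holds its last target. There are 200 camera calls.

TASK

Clamp the heat sink for bonding: set it flat on the grey thermal pad of the big chip in the jig, squarely covering the pad, and let go. Swing the clamp bar over it until the hole in the bar lines up with the hole in the fork, then take the thicker pin out of the pin block and push it fully home through fork and bar. Last, turn the wing screw clockwise to its stop so that the sprung foot presses the heat sink down.

Things in the scene. Friction and masses are not known exactly. Their poses are not given: they have to be found in the camera images.
- heat_sink: finned aluminium heat sink, 28 x 40 x 18 mm (x, y, z), 0.03 kg; origin: centre of its underside, z up. 4 mm base below, fins along its y above. Pick it across its 28 mm (x) width, fingertips down the outer fins. It starts lying fins up on the bench, between the board rack and the solder station.
- chip_pad (a point): centre of the grey thermal pad (40 mm along x, 28 mm along y) on top of the black chip (48 x 36 mm) of the board fixed in the jig, 22 mm above the bench; axes are the jig's: y towards the bar's pivot, z up. The heat sink belongs here: its origin on this point, its y along this x either way round. Other parts of the board are no higher than 24 mm above the bench. The jig is fixed.
- bar_pivot (a point): on the vertical pivot axis of the clamp bar, 66 mm from the pad along the jig's y, 60 mm above the bench (the bar's upper face); a 7 mm high screw head stands on it. Axes are the jig's; they do not turn with the bar.
- swing_bar (a joint): angle (rad) of the clamp bar: 0 = across the board, its hole exactly in line with the fork's; positive = swung out to the left, as seen from the robot: the bar points along the jig's -y turned clockwise (from above) by this angle. -0.3 to 1.65, no stop at 0. Bar 24 mm wide, 8 mm thick, 164 mm long, upper face 60 mm above the bench. Stays where left (about 2.5 N at the handle moves it).
- bar_handle (a point): on the axis of the upright round black handle (16 mm across) on the bar, 108 mm from the pivot; the handle's top is 14 mm above this point, the bar's upper face 22 mm below. This frame turns with the bar: its y points to the pivot. The fork's jaw begins 25 mm, the wing screw's axis lies 42 mm from it along the bar.
- bar_hole (a point): centre of the 12 mm round hole through the end of the bar, at its upper face, 150 mm from the pivot
- fork_hole (a point): mouth of the 12 mm vertical hole in the fork's upper jaw, 69 mm above the bench, 84 mm from the pad along the jig's -y; axes are the jig's. Upper jaw 8 mm thick, a 10 mm gap that the bar's end swings into, lower jaw 8 mm with the same hole, free below. Jaws 26 mm wide; the bar in line is flush with them within 1 mm.
- lock_pin: the thicker pin, which locks the bar: shaft 10 mm across, 42 mm long, its last 8 mm tapering to 4 mm; collar 20 mm across, 3 mm thick; above it a knurled round grip 17 mm across, 28 mm tall; 0.06 kg. Origin: centre of the collar's underside, z up. Home: origin at the fork hole's mouth, collar on the fork. Starts upright in either hole of the pin block.
- thin_pin: the other pin in the block, for another jig, not needed: shaft 6 mm across, collar 20 mm, slim grip 10 mm across and 40 mm tall. Origin as on the thicker pin.
- pin_block: fixed aluminium block, 38 x 88 x 46 mm (x, y, z), origin at the centre of its underside; between the board vice and the solder station. The pins stand in 12 mm holes at y = +22 and -22 mm, collars on its top. Grip a pin with the fingers closing along the block's x.
- wing_screw (a joint): angle (rad) of the wing screw on the bar: 0 = slack, wing nearly across the bar; turned clockwise (from above) to its stop at 1.4, the wing lies along the bar and the foot has come down 6 mm, pressing the heat sink for the last 2 mm. Takes about 0.1 N m; stays where left.
- wing_grip (a point): on the vertical axis of the wing screw (66 mm from the pivot; over the pad when the bar is at 0), 27 mm above the bar's upper face; this frame turns with the wing, its y along the wing. The wing is an upright plate 36 mm long (y), 8 mm thick (x), from 12 mm below to 8 mm above this point, on a round hub 22 mm across, top 17 mm below this point.
- clamp_foot: the round rubber foot (20 mm across) under the bar below the wing screw, sprung (2.5 N/mm); with the screw slack it passes 4 mm above the heat sink, at the screw's stop it presses on it with about 7 N

How it is judged:
On the way, in this order (a step that is already met when the one before it is completed fails the run):
1. the heat sink lies flat and square on the chip's pad, released (horizontal distance between heat_sink and chip_pad below 0.005 m and z of heat_sink in the frame of chip_pad between -0.003 and 0.003 m and angle between the y axis of heat_sink and the x axis of chip_pad, either way round below 0.17 rad and angle between heat_sink's own z axis and vertical below 0.1 rad and contact force between the fingers and heat_sink below 0.1 N), for 0.2 s.
2. the bar is swung over it, its hole in line with the fork's (value of joint swing_bar between -0.025 and 0.025 rad), for 0.2 s.
3. the thicker pin is fully home through fork and bar (horizontal distance between lock_pin and fork_hole below 0.004 m and z of lock_pin in the frame of fork_hole between -0.003 and 0.003 m and angle between lock_pin's own z axis and vertical below 0.1 rad), for 0.2 s.
4. the wing screw is turned to its stop and the foot presses the heat sink (value of joint wing_screw above 1.25 rad and contact force between clamp_foot and heat_sink above 3 N), for 0.2 s.
At the end, for the whole second after the job is handed in: Heat sink flat on the pad (within 5 mm, 10 degrees of square) under the foot, pressed with over 3 N; bar in line with the fork (within 0.025 rad); thicker pin upright through both, collar within 3 mm of the fork's top; wing screw at its stop (past 1.25 rad); sink and pin at rest (all of step 2 and all of step 3 and all of step 4 and horizontal distance between heat_sink and chip_pad below 0.005 m and z of heat_sink in the frame of chip_pad between -0.003 and 0.003 m and angle between the y axis of heat_sink and the x axis of chip_pad, either way round below 0.17 rad and angle between heat_sink's own z axis and vertical below 0.1 rad and linear speed of each of heat_sink, lock_pin below 0.02 m/s); the robot touches nothing.
It also fails if it takes over 72 s, if anything falls off the work surface, if the arm or the gripper's body presses on something with over 40 N, if the wrist force passes 120 N, or if a joint passes its speed limit or range.

## Working session

There is one attempt and no reset: what is moved stays moved. The work goes in short steps, Python scripts to look and compute and a tool call to move; the robot and the scene stay as the last step left them, time stands still between calls to the robot, and variables do not carry over. Pictures are saved under pics/ and viewed, at most 10 in all, crops included, and the job is handed in when it is done.

```bash
ls; mkdir -p pics; python3 - <<'E'
from plant import manip
import cv2
for n in("side","top"):
    im=manip.grab_frame(n); cv2.imwrite(f"pics/{n}0.png",cv2.resize(im[...,::-1],(800,600),interpolation=cv2.INTER_CUBIC))
    p=manip.camera_params(n); print(n,p)
s=manip.state(); print(s)
E
```

```text
pics
plant.py
side {'intrinsics': array([[455.7280796 ,   0.        , 255.58111896],
       [  0.        , 455.7280796 , 194.25406   ],
       [  0.        ,   0.        ,   1.        ]]), 'xyz': array([0.16755734, 0.55060079, 0.71323309]), 'orientation': array([ 0.08912778, -0.18999387,  0.88546224, -0.41462656])}
top {'intrinsics': array([[410.37476243,   0.        , 256.06947394],
       [  0.        , 410.37476243, 190.95046006],
       [  0.        ,   0.        ,   1.        ]]), 'xyz': array([ 0.32866304, -0.193245  ,  0.93170966]), 'orientation': array([ 0.07643591, -0.7016375 ,  0.70614704, -0.05673377])}
{'time': 0.1, 'joint_pos': array([-1.46096342e+00,  5.32729653e-02,  1.61412539e+00,  1.46538018e-05,
        1.47599090e+00, -1.19002660e-01]), 'joint_vel': array([-5.51037415e-05,  6.30182649e-04, -3.05346373e-03, -3.87707619e-04,
       -1.48631656e-04, -1.66705168e-03]), 'joint_efforts': array([ 1.23722157e-04, -3.94903994e+01, -3.71362495e+01, -1.48101653e-04,
        3.89687601e-03,  3.88844668e-06]), 'tool_pos': array([ 0.14171967, -0.60815899,  0.23021573]), 'tool_rot': array([-8.98260162e-04,  9.93461103e-01,  1.14167555e-01,  1.14118912e-05]), 'contact_force': array([ 0.44731196,  0.18921715, -0.0019934 ]), 'ft_torque': array([ 0.05932789, -0.01403441, -0.01982316]), 'grasp_force': 0.0, 'gripper_width': 0.9962385347138427}
```

View pics/top0.png

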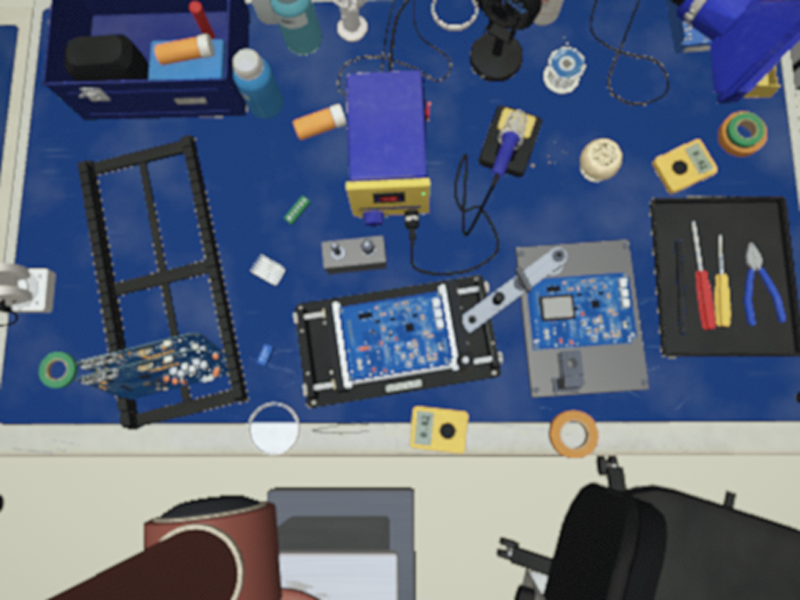

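View pics/side0.png

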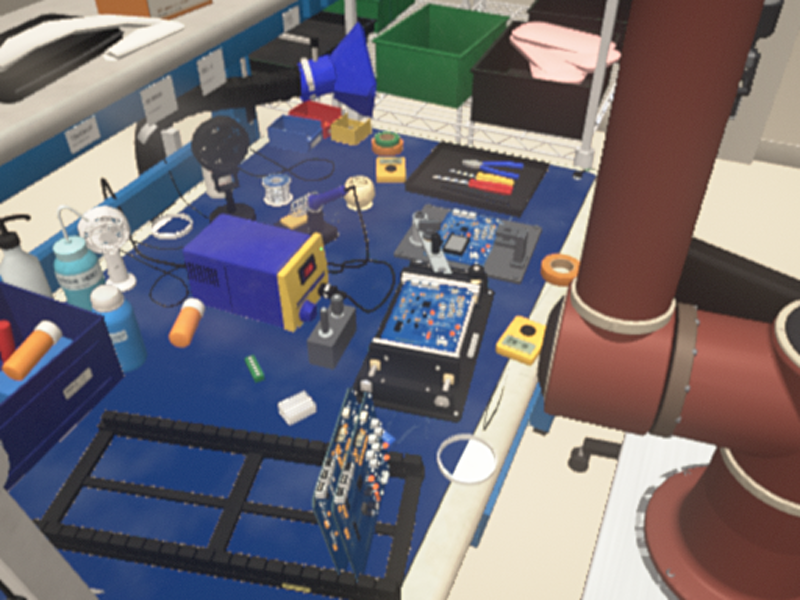

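```bash
cat > h.py <<'E'
from plant import manip
import cv2, numpy as np
from scipy.spatial.transform import Rotation as R
def crop(n,x0,y0,w,h,s,f):
    im=manip.grab_frame(n)[y0:y0+h,x0:x0+w,::-1]
    im=cv2.resize(im,None,fx=s,fy=s,interpolation=cv2.INTER_CUBIC)
    for k in range(0,w,10): cv2.putText(im,str(x0+k),(k*s,8),0,.3,(0,255,255));cv2.line(im,(k*s,10),(k*s,14),(0,255,255))
    for k in range(0,h,10): cv2.putText(im,str(y0+k),(0,k*s+4),0,.3,(0,255,255))
    if f: cv2.imwrite(f,im)
    return im
def cam(n):
    p=manip.camera_params(n); q=p["orientation"]; return p["intrinsics"],np.array(p["xyz"]),R.from_quat([q[1],q[2],q[3],q[0]])
def w(n,u,v,z):   # pixel -> world at height z
    K,o,r=cam(n); d=r.apply(np.linalg.solve(K,[u,v,1])); return (o+d*(z-o[2])/d[2]).round(4)
def px(n,P):
    K,o,r=cam(n); c=K@r.inv().apply(np.array(P)-o); return (c[:2]/c[2]).round(1)
def go(pos,yaw_y):
    """delta in tool axes to reach pos pointing down with the closing line (tool y) at world angle yaw_y"""
    s=manip.state(); q=s["tool_rot"]; r=R.from_quat([q[1],q[2],q[3],q[0]])
    y=np.array([np.cos(yaw_y),np.sin(yaw_y),0]); z=np.array([0,0,-1.])
    best=None
    for sg in(1,-1):
        t=R.from_matrix(np.c_[np.cross(sg*y,z),sg*y,z]); rv=(r.inv()*t).as_rotvec()
        if best is None or np.linalg.norm(rv)<np.linalg.norm(best): best=rv
    print("tool delta",r.inv().apply(np.array(pos)-s["tool_pos"]).round(4),"rot",best.round(3),"j6",s["joint_pos"][5].round(2))
E
python3 - <<'E'
from h import *
crop("top",286,145,133,110,6,"pics/jig.png")
a=crop("top",155,140,100,45,8,None); b=crop("side",160,175,160,48,5,None)
cv2.imwrite("pics/b.png",np.vstack([a,b]))
E
```

```text
(no output)
```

View pics/jig.png

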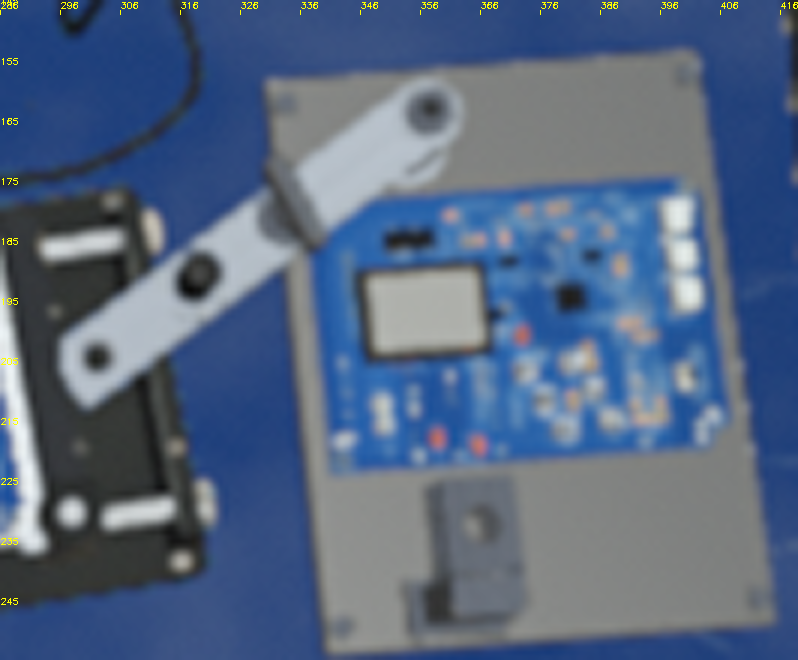

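View pics/b.png

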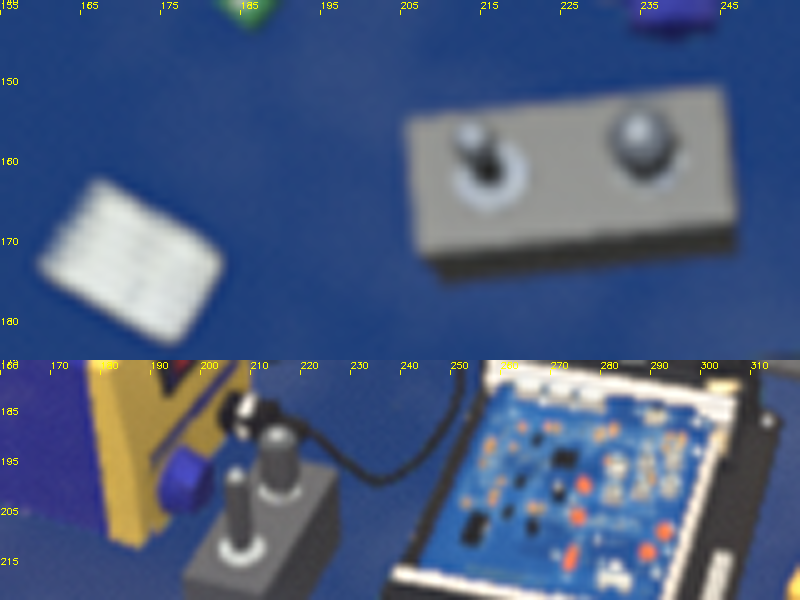

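The jig crop shows the chip centre at native pixel (356.9,196.8), fork hole at (366.0,232.2), pivot at (357.7,163.0), and bar hole at (302.2,204.5). In the other crop the heat sink corners are around (167–183,162–183), the block's top is visible, and the thick pin is on the right at (234.8,156.2).

```bash
python3 - <<'E'
from h import *
J=lambda a,b,z:w("top",286+a/6,145+b/6,z)[:2]
B=lambda a,b,z:w("top",155+a/8,140+b/8,z)[:2]
c=[J(*p,.022) for p in((358,270),(484,263),(492,350),(368,360))]
print("chip",np.mean(c,0),[np.linalg.norm(c[i]-c[i-3]).round(4) for i in range(4)])
pv=J(430,108,.067); fh=J(480,523,.069); bh=J(97,357,.06); hd=J(199,270,.096)
print("pivot",pv,"fork",fh,"d",np.linalg.norm(pv-fh),"barhole",bh,np.linalg.norm(bh-pv),"handle",hd,np.linalg.norm(hd-pv))
u=(fh-pv)/np.linalg.norm(fh-pv); print("pad from line",pv+66*.001*u, "jig -y dir angle",np.degrees(np.arctan2(*u[::-1])))
e=c[1]-c[0]+c[2]-c[3]; print("chip x dir",np.degrees(np.arctan2(e[1],e[0])))
b=bh-pv; print("bar ang", np.degrees(np.arctan2(b[1],b[0])))
k=[B(*p,.046) for p in((405,118),(723,88),(737,222),(418,253))]
print("block",np.mean(k,0),[np.linalg.norm(k[i]-k[i-3]).round(4) for i in range(4)]); e=k[1]-k[0]+k[2]-k[3]; print("long dir",np.degrees(np.arctan2(e[1],e[0])))
e/=np.linalg.norm(e); print("pin from block",np.mean(k,0)+.022*e,"pin top",B(638,131,.077))
h=[B(*p,.016) for p in((100,178),(222,258),(172,343),(38,265))]
print("sink",np.mean(h,0),[np.linalg.norm(h[i]-h[i-3]).round(4) for i in range(4)],h); e=h[1]-h[0]+h[2]-h[3]; print("long dir",np.degrees(np.arctan2(e[1],e[0])))
go([*np.mean(h,0),.06],np.arctan2(e[1],e[0])+np.pi/2)
for z in(.07,.0):print(z)
E
```

```text
chip [ 0.48715 -0.3936 ] [np.float64(0.047), np.float64(0.0329), np.float64(0.046), np.float64(0.0342)]
pivot [ 0.5533 -0.389 ] fork [ 0.4039 -0.3984] d 0.14969542411176104 barhole [ 0.4647 -0.2679] 0.15005055814624615 handle [ 0.4891 -0.3006] 0.10925291758117955
pad from line [ 0.48743025 -0.39314442] jig -y dir angle -176.3997903953182
chip x dir -86.54668374946893
bar ang 126.19020087618765
block [ 0.566   -0.10255] [np.float64(0.0896), np.float64(0.0388), np.float64(0.0893), np.float64(0.0392)]
long dir -84.9969622949535
pin from block [ 0.56791859 -0.12446618] pin top [ 0.5684 -0.1239]
sink [0.54845  0.026725] [np.float64(0.0436), np.float64(0.0284), np.float64(0.046), np.float64(0.0308)] [array([0.5732, 0.0372]), array([0.549 , 0.0009]), array([0.5241, 0.0146]), array([0.5475, 0.0542])]
long dir -122.09350963334377
tool delta [ 0.5402 -0.5261  0.1713] rot [-0.001 -0.    -0.782] j6 -0.12
0.07
0.0
```

The manual's scale: shifts go in shares of 62.5 mm and turns go in shares of 2 rad. Converting my numbers, 0.043 m is 0.688, -0.042 m is -0.672.

shift_gripper([
  [0.8, 0.688, -0.672, 0, 0, 0, 0],
  [0.8, 0.688, -0.672, 0, 0, 0, 0],
  [0.8, 0.688, -0.672, 0, 0, 0, 0],
  [0.8, 0.688, -0.672, 0, 0, 0, 0],
  [0.8, 0.688, -0.672, 0, 0, 0, 0],
])

```text
time: 0.88
tool_pos: [0.3042, -0.3537, 0.2313]
tool_rot: [0.0, 0.993, 0.114, 0.0]
contact_force: [0.3, -0.9, 1.0]
gripper_width: 0.8
grasp_force: 0.0
```

shift_gripper([
  [0.8, 0.688, -0.672, 0, 0, 0, 0],
  [0.8, 0.688, -0.672, 0, 0, 0, 0],
  [0.8, 0.688, -0.672, 0, 0, 0, 0],
  [0.8, 0.688, -0.672, 0, 0, 0, 0],
  [0.8, 0.688, -0.672, 0, 0, 0, 0],
])

```text
time: 1.5
tool_pos: [0.4661, -0.1003, 0.2315]
tool_rot: [0.0, 0.993, 0.114, 0.0]
contact_force: [0.2, -1.2, 0.5]
gripper_width: 0.802
grasp_force: 0.0
```

shift_gripper([
  [0.8, 0, 0, 0, 0, 0, -0.09],
  [0.8, 0, 0, 0, 0, 0, -0.09],
  [0.8, 0, 0, 0, 0, 0, -0.09],
  [0.8, 0, 0, 0, 0, 0, -0.09],
  [0.8, 0, 0, 0, 0, 0, -0.03],
])

```text
time: 2.12
tool_pos: [0.4652, -0.102, 0.2312]
tool_rot: [-0.0, 0.875, 0.484, -0.0]
contact_force: [0.3, -0.2, 0.5]
gripper_width: 0.797
grasp_force: 0.0
```

```bash
python3 - <<'E'
from h import *
go([.5485,.0267,.06],np.radians(148))
E
```

```text
tool delta [0.1533 0.0023 0.1712] rot [-0.     0.    -0.001] j6 0.19
```

To row units: 0.053 m is 0.848, 0.05 m is 0.8.

shift_gripper([
  [0.7, 0.8, 0.016, 0.32, 0, 0, 0],
  [0.7, 0.8, 0.016, 0.48, 0, 0, 0],
  [0.7, 0.848, 0, 0.48, 0, 0, 0],
  [0.7, 0, 0, 0.64, 0, 0, 0],
  [0.7, 0, 0, 0.64, 0, 0, 0],
])

```text
time: 2.75
tool_pos: [0.5488, 0.0271, 0.0702]
tool_rot: [0.0, 0.875, 0.484, 0.0]
contact_force: [0.3, 0.4, -0.1]
gripper_width: 0.698
grasp_force: 0.0
```

shift_gripper([
  [0.7, 0, 0, 0.64, 0, 0, 0],
  [0.7, 0, 0, 0.432, 0, 0, 0],
  [0.7, 0, 0, 0, 0, 0, 0],
  [0.3, 0, 0, 0, 0, 0, 0],
  [0, 0, 0, 0, 0, 0, 0],
])

```text
time: 3.38
tool_pos: [0.5504, 0.0261, 0.0068]
tool_rot: [0.001, 0.875, 0.483, 0.002]
contact_force: [1.8, 0.0, 0.5]
gripper_width: 0.311
grasp_force: 60.0
```

shift_gripper([
  [0, 0, 0, 0, 0, 0, 0],
  [0, 0, 0, 0, 0, 0, 0],
  [0, 0, 0, 0, 0, 0, 0],
])

```text
time: 3.75
tool_pos: [0.5504, 0.0261, 0.0066]
tool_rot: [0.001, 0.875, 0.483, 0.002]
contact_force: [-0.7, -0.2, 6.6]
gripper_width: 0.306
grasp_force: 60.7
```

```bash
python3 - <<'E'
from h import *
crop("top",130,120,130,90,6,"pics/g.png")
E
```

```text
(no output)
```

View pics/g.png

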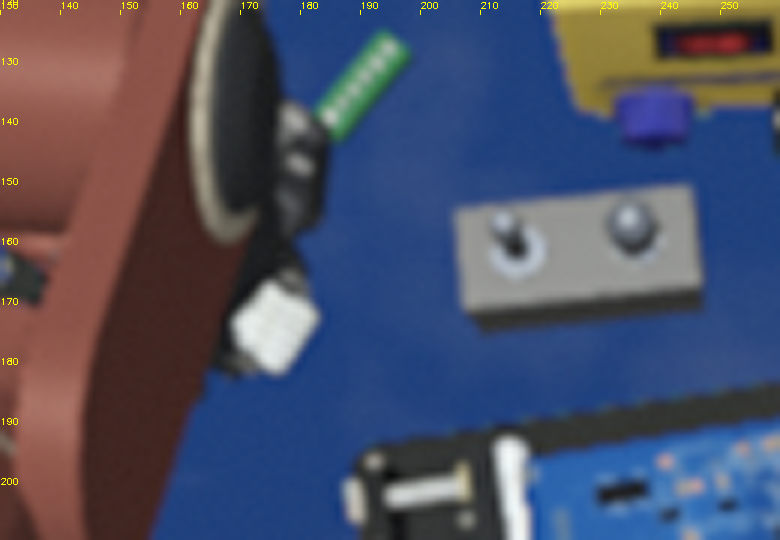

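To row units: -0.05 m is -0.8, -0.02 m is -0.32.

shift_gripper([
  [0, 0, 0, -0.32, 0, 0, 0],
  [0, 0, 0, -0.8, 0, 0, 0],
  [0, 0, 0, -0.8, 0, 0, 0],
  [0, 0, 0, -0.8, 0, 0, 0],
  [0, 0, 0, -0.16, 0, 0, 0],
])

```text
time: 4.42
tool_pos: [0.5509, 0.0261, 0.1906]
tool_rot: [0.003, 0.875, 0.483, 0.004]
contact_force: [-0.9, -0.1, -0.3]
gripper_width: 0.307
grasp_force: 59.9
```

```bash
python3 - <<'E'
from h import *
go([.4873,-.3933,.10],np.radians(3.6))
crop("side",150,130,130,100,6,"pics/g2.png")
E
```

```text
tool delta [-0.3893  0.1689  0.0903] rot [ 0.01  -0.002 -0.625] j6 0.47
```

View pics/g2.png

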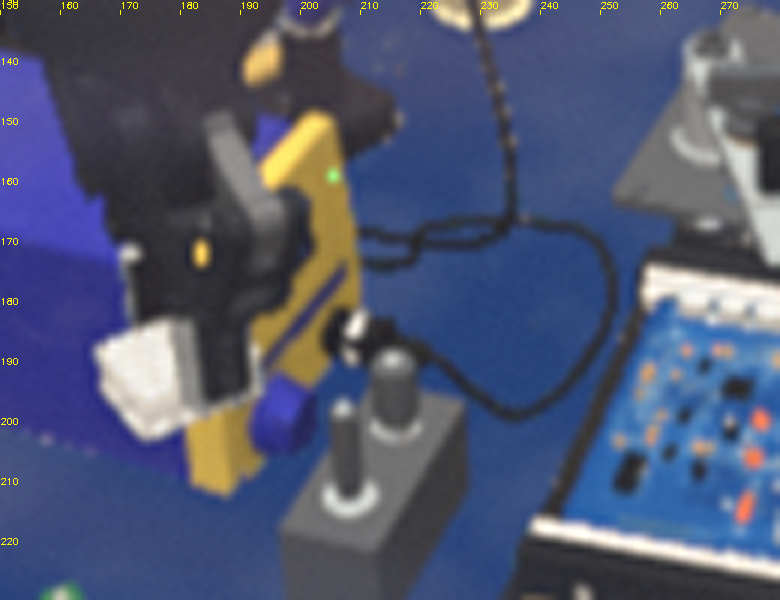

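```bash
python3 - <<'E'
from h import *
s=manip.state(); q=s["tool_rot"]; r=R.from_quat([q[1],q[2],q[3],q[0]]); print(r.as_matrix().round(3))
for sx in(-.02,.02):
  for sy in(-.014,.014):
    for z in(.0066,-.0114): print(sx,sy,z,px("side",s["tool_pos"]+r.apply([sx,sy,z])),px("top",s["tool_pos"]+r.apply([sx,sy,z])))
E
```

```text
[[ 0.533  0.846  0.008]
 [ 0.846 -0.533 -0.001]
 [ 0.003  0.007 -1.   ]]
-0.02 -0.014 0.0066 [195.3 194.9] [156.2 162.7]
-0.02 -0.014 -0.0114 [194.5 187.2] [153.6 160.3]
-0.02 0.014 0.0066 [188.2 186.7] [164.5 150.6]
-0.02 0.014 -0.0114 [187.4 179.1] [162.1 147.9]
0.02 -0.014 0.0066 [175.3 202.8] [139.1 152.1]
0.02 -0.014 -0.0114 [174.2 195. ] [136.1 149.5]
0.02 0.014 0.0066 [168.5 194.3] [147.4 140.1]
0.02 0.014 -0.0114 [167.3 186.6] [144.6 137.2]
```

```bash
python3 - <<'E'
from h import *
print(px("side",[.5682,-.1242,.077]))
print([px("side",[.566+a*.0872*19-0,-.1026+b,.046]) for a,b in((0,0),)])
c=np.array([.566,-.10255]); e=np.array([np.cos(np.radians(-85)),np.sin(np.radians(-85))]); n=np.array([-e[1],e[0]])
for a in(-1,1):
  for b in(-1,1): print(a,b,px("side",[*(c+a*.044*e+b*.019*n),.046]))
E
```

```text
[215.6 189.5]
[array([212.7, 206.2])]
-1 -1 [212.7 221. ]
-1 1 [196.5 217. ]
1 -1 [228. 196.]
1 1 [212.7 192.5]
```

To row units: -0.048 m is -0.768, 0.021 m is 0.336.

shift_gripper([
  [0, -0.768, 0.336, 0, 0, 0, 0],
  [0, -0.768, 0.336, 0, 0, 0, 0],
  [0, -0.768, 0.336, 0, 0, 0, 0],
  [0, -0.768, 0.336, 0, 0, 0, 0],
  [0, -0.768, 0.336, 0, 0, 0, 0],
])

```text
time: 5.1
tool_pos: [0.5079, -0.2337, 0.1824]
tool_rot: [-0.001, 0.875, 0.483, -0.001]
contact_force: [0.4, 0.1, -0.4]
gripper_width: 0.305
grasp_force: 59.8
```

shift_gripper([
  [0, -0.768, 0.336, 0, 0, 0, 0],
  [0, -0.768, 0.336, 0, 0, 0, 0],
  [0, -0.768, 0.336, 0, 0, 0, 0],
  [0, 0, 0, 0, 0.005, -0.001, -0.0775],
  [0, 0, 0, 0, 0, 0, -0.08],
])

```text
time: 5.72
tool_pos: [0.4848, -0.3882, 0.1819]
tool_rot: [-0.006, 0.788, 0.616, -0.003]
contact_force: [0.6, -0.4, -0.3]
gripper_width: 0.307
grasp_force: 59.8
```

shift_gripper([
  [0, 0, 0, 0, 0, 0, -0.0775],
  [0, 0, 0, 0, 0, 0, -0.0775],
  [0, 0, 0, 0, 0, 0, 0],
])

```text
time: 6.1
tool_pos: [0.4852, -0.3874, 0.1824]
tool_rot: [-0.006, 0.685, 0.728, -0.002]
contact_force: [-0.1, 0.4, -1.1]
gripper_width: 0.309
grasp_force: 59.8
```

```bash
python3 - <<'E'
from h import *
go([.4874,-.3948,.0300],np.radians(3.6))
E
```

```text
tool delta [-0.0084  0.0035  0.1523] rot [-0.012 -0.006 -0.002] j6 -0.85
```

To row units: 0.04 m is 0.64, 0.03 m is 0.48, -0.012 rad is -0.006.

shift_gripper([
  [0, -0.128, 0.032, 0.48, -0.006, -0.003, -0.001],
  [0, 0, 0, 0.64, 0, 0, 0],
  [0, 0, 0, 0.48, 0, 0, 0],
  [0, 0, 0, 0.32, 0, 0, 0],
  [0, 0, 0, 0, 0, 0, 0],
])

```text
time: 6.72
tool_pos: [0.4873, -0.395, 0.062]
tool_rot: [-0.0, 0.684, 0.729, 0.0]
contact_force: [0.4, 1.3, -0.7]
gripper_width: 0.306
grasp_force: 59.8
```

```bash
python3 - <<'E'
from h import *
go([.4874,-.3948,.0300],np.radians(3.6))
E
```

```text
tool delta [0.0001 0.0001 0.032 ] rot [-0.    -0.001  0.001] j6 -0.86
```

To row units: 0.015 m is 0.24, 0.01 m is 0.16.

shift_gripper([
  [0, 0, 0, 0.24, 0, 0, 0],
  [0, 0, 0, 0.16, 0, 0, 0],
  [0, 0, 0, 0.08, 0, 0, 0],
  [0, 0, 0, 0.048, 0, 0, 0],
  [0, 0, 0, 0, 0, 0, 0],
])

```text
time: 7.35
tool_pos: [0.4886, -0.3962, 0.0312]
tool_rot: [0.002, 0.684, 0.73, 0.0]
contact_force: [-0.1, -0.1, 0.4]
gripper_width: 0.309
grasp_force: 59.8
```

To row units: 0.001 m is 0.016.

shift_gripper([
  [0, 0, 0, 0.016, 0, 0, 0],
  [0, 0, 0, 0, 0, 0, 0],
  [0, 0, 0, 0, 0, 0, 0],
])

```text
time: 7.72
tool_pos: [0.4887, -0.3963, 0.0304]
tool_rot: [0.002, 0.684, 0.73, 0.0]
contact_force: [-0.1, 0.0, -0.1]
gripper_width: 0.312
grasp_force: 59.8
```

shift_gripper([
  [0, 0, 0, 0.016, 0, 0, 0],
  [0, 0, 0, 0, 0, 0, 0],
  [0, 0, 0, 0, 0, 0, 0],
])

```text
time: 8.1
tool_pos: [0.4886, -0.3962, 0.0292]
tool_rot: [0.002, 0.684, 0.73, 0.0]
contact_force: [0.4, -0.1, 1.2]
gripper_width: 0.303
grasp_force: 59.8
```

To row units: 0.0015 m is 0.024, -0.0011 m is -0.0176.

shift_gripper([
  [0, 0.024, -0.0176, 0, 0, 0, 0],
  [0, 0, 0, 0.0112, 0, 0, 0],
  [0, 0, 0, 0, 0, 0, 0],
])

```text
time: 8.48
tool_pos: [0.4874, -0.3948, 0.0288]
tool_rot: [0.002, 0.684, 0.73, 0.0]
contact_force: [-0.8, 0.7, 1.6]
gripper_width: 0.308
grasp_force: 60.0
```

shift_gripper([
  [0.5, 0, 0, 0, 0, 0, 0],
  [0.5, 0, 0, 0, 0, 0, 0],
  [0.5, 0, 0, 0, 0, 0, 0],
  [0.5, 0, 0, -0.16, 0, 0, 0],
])

```text
time: 8.98
tool_pos: [0.4867, -0.3942, 0.0378]
tool_rot: [0.001, 0.684, 0.73, 0.0]
contact_force: [0.4, -0.4, -0.0]
gripper_width: 0.5
grasp_force: 0.0
```

shift_gripper([
  [0.5, 0, 0, -0.32, 0, 0, 0],
  [0.5, 0, 0, -0.64, 0, 0, 0],
  [0.5, 0, 0, -0.8, 0, 0, 0],
])

```text
time: 9.35
tool_pos: [0.4867, -0.3942, 0.1504]
tool_rot: [0.001, 0.684, 0.73, 0.0]
contact_force: [0.9, -0.3, 0.7]
gripper_width: 0.502
grasp_force: 0.0
```

```bash
python3 - <<'E'
from h import *
crop("top",286,145,133,100,6,"pics/p.png")
E
```

```text
(no output)
```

View pics/p.png

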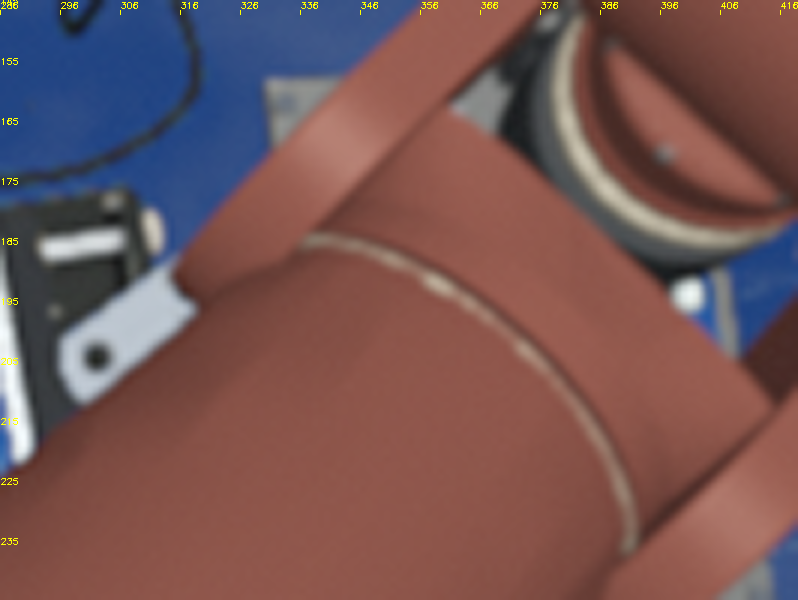

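To row units: 0.06 m is 0.96, -0.03 m is -0.48.

shift_gripper([
  [0.5, 0.48, 0, -0.48, 0, 0, 0],
  [0.5, 0.96, 0, 0, 0, 0, 0],
  [0.5, 0.96, 0, 0, 0, 0, 0],
  [0.5, 0.96, 0, 0, 0, 0, 0],
  [0.5, 0.96, 0, 0, 0, 0, 0],
])

```text
time: 10.02
tool_pos: [0.4696, -0.1235, 0.1797]
tool_rot: [0.003, 0.684, 0.73, 0.001]
contact_force: [1.6, 0.3, -0.1]
gripper_width: 0.502
grasp_force: 0.0
```

```bash
python3 - <<'E'
from h import *
a=crop("top",325,180,66,75,6,None); b=crop("side",256,120,66,75,6,None)
cv2.imwrite("pics/p2.png",np.hstack([a,b]))
z=.04
t=np.radians(-86.5);e=np.array([np.cos(t),np.sin(t)]);n=np.array([-e[1],e[0]])
for n_ in("top","side"):
  for A,B in((-1,-1),(1,-1),(1,1),(-1,1)): print(n_,px(n_,[*(np.array([.4873,-.3933])+A*.02*e+B*.014*n),z]))
E
```

```text
top [350.1 202.2]
top [368.4 200.9]
top [366.9 188.4]
top [348.7 189.6]
side [295.1 154.3]
side [299.6 146.2]
side [289.4 144.1]
side [284.8 152.2]
```

View pics/p2.png

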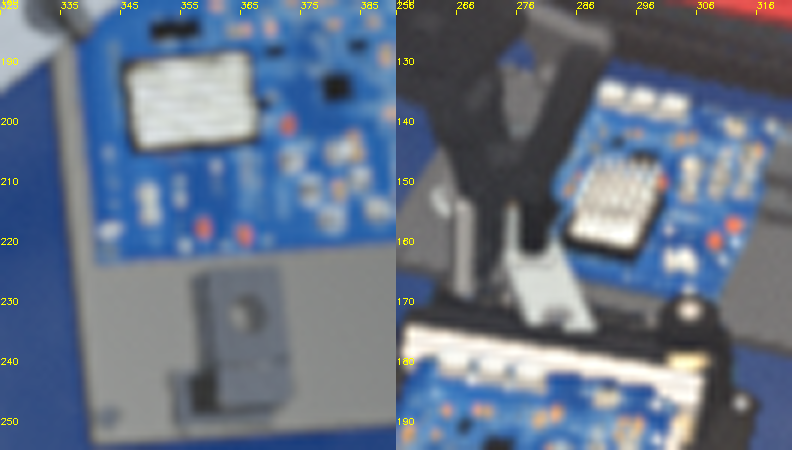

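Sink lies centred and square on the pad (silhouette centre (357,197) in the top picture, TR corner (366.7,188.7) against the predicted (366.9,188.4)). On to the bar.

To row units: -0.055 m is -0.88, 0.003 m is 0.048, -0.18 rad is -0.09.

shift_gripper([
  [0.5, -0.88, 0.048, 0, 0, 0, 0],
  [0.5, -0.88, 0.048, 0, 0, 0, 0],
  [0.5, -0.88, 0.048, 0, 0, 0, 0],
  [0.5, 0, 0, 0, 0, 0, -0.09],
  [0.5, 0, 0, 0, 0, 0, -0.09],
])

```text
time: 10.75
tool_pos: [0.4892, -0.2909, 0.1797]
tool_rot: [0.003, 0.54, 0.841, -0.0]
contact_force: [-0.8, 0.1, 0.7]
gripper_width: 0.5
grasp_force: 0.0
```

shift_gripper([
  [0.5, 0, 0, 0, 0, 0, -0.09],
  [0.5, 0, 0, 0, 0, 0, -0.015],
  [0.5, 0, 0, 0, 0, 0, 0],
])

```text
time: 11.12
tool_pos: [0.4893, -0.2895, 0.1791]
tool_rot: [0.002, 0.452, 0.892, -0.001]
contact_force: [0.2, -0.0, 0.9]
gripper_width: 0.5
grasp_force: 0.0
```

```bash
python3 - <<'E'
from h import *
go([.4893,-.3014,.070],np.radians(36.2))
E
```

```text
tool delta [-0.0091 -0.0071  0.1091] rot [0.001 0.005 0.001] j6 -1.3
```

To row units: 0.04 m is 0.64, 0.03 m is 0.48, 0.005 rad is 0.0025.

shift_gripper([
  [0.5, -0.144, -0.112, 0.32, 0.0005, 0.0025, 0],
  [0.5, 0, 0, 0.64, 0, 0, 0],
  [0.5, 0, 0, 0.48, 0, 0, 0],
  [0.5, 0, 0, 0.304, 0, 0, 0],
  [0.5, 0, 0, 0, 0, 0, 0],
])

```text
time: 11.75
tool_pos: [0.4875, -0.2998, 0.0669]
tool_rot: [-0.003, 0.451, 0.892, 0.001]
contact_force: [0.1, -0.2, -0.6]
gripper_width: 0.497
grasp_force: 0.0
```

shift_gripper([
  [0, 0, 0, 0, 0, 0, 0],
  [0, 0, 0, 0, 0, 0, 0],
  [0, 0, 0, 0, 0, 0, 0],
])

```text
time: 12.12
tool_pos: [0.4899, -0.3011, 0.0712]
tool_rot: [0.001, 0.451, 0.893, 0.0]
contact_force: [0.5, 0.5, 3.3]
gripper_width: 0.159
grasp_force: 58.8
```

```bash
python3 - <<'E'
from h import *
s=manip.state(); p=np.array([.5533,-.389]); d=s["tool_pos"][:2]-p; print(np.linalg.norm(d),np.degrees(np.arctan2(d[1],d[0])),s["contact_force"],s["ft_torque"])
E
```

```text
0.10837103592026133 125.80056921369241 [0.53409922 0.51667823 3.25379979] [ 0.06831904 -0.07431061  0.02120901]
```

To row units: -0.018 m is -0.288, -0.009 m is -0.144, -0.1676 rad is -0.0838.

shift_gripper([
  [0, -0.0064, -0.144, 0, 0, 0, -0.0419],
  [0, -0.024, -0.288, 0, 0, 0, -0.0838],
  [0, -0.024, -0.288, 0, 0, 0, -0.0838],
  [0, -0.024, -0.288, 0, 0, 0, -0.0838],
  [0, -0.024, -0.288, 0, 0, 0, -0.0838],
])

```text
time: 12.75
tool_pos: [0.4483, -0.3688, 0.0712]
tool_rot: [0.002, 0.088, 0.996, -0.0]
contact_force: [7.1, 1.7, 0.9]
gripper_width: 0.155
grasp_force: 58.6
```

shift_gripper([
  [0, -0.0064, -0.144, 0, 0, 0, -0.0419],
  [0, 0, 0, 0, 0, 0, 0],
  [0, 0, 0, 0, 0, 0, 0],
])

```text
time: 13.12
tool_pos: [0.4471, -0.378, 0.0711]
tool_rot: [0.001, 0.05, 0.999, -0.001]
contact_force: [4.9, -1.2, 2.6]
gripper_width: 0.16
grasp_force: 59.2
```

```bash
python3 - <<'E'
from h import *
s=manip.state(); p=np.array([.5533,-.389]); d=s["tool_pos"][:2]-p; print(np.linalg.norm(d),np.degrees(np.arctan2(d[1],d[0]))%360)
go([*(p+.1082*np.array([np.cos(np.radians(183.6)),np.sin(np.radians(183.6))])),s["tool_pos"][2]],np.radians(93.6))
E
```

```text
0.10676856634466511 174.10869953763884
tool delta [ 0.     -0.0178  0.    ] rot [-0.003  0.003 -0.162] j6 -2.3
```

To row units: -0.009 m is -0.144, -0.0085 m is -0.136, -0.083 rad is -0.0415.

shift_gripper([
  [0, 0, -0.144, 0, 0, 0, -0.0415],
  [0, 0, -0.136, 0, 0, 0, -0.0395],
  [0, 0, 0, 0, 0, 0, 0],
  [0, 0, 0, 0, 0, 0, 0],
])

```text
time: 13.62
tool_pos: [0.4469, -0.3952, 0.0712]
tool_rot: [0.002, -0.031, 1.0, -0.001]
contact_force: [7.9, -1.1, 2.6]
gripper_width: 0.158
grasp_force: 59.1
```

```bash
python3 - <<'E'
from h import *
s=manip.state(); p=np.array([.5533,-.389]); d=s["tool_pos"][:2]-p; print(np.linalg.norm(d),np.degrees(np.arctan2(d[1],d[0]))%360)
go([*(p+.108*np.array([np.cos(np.radians(183.6)),np.sin(np.radians(183.6))])),s["tool_pos"][2]],np.radians(93.6))
a=crop("top",325,155,66,100,6,None);cv2.imwrite("pics/bar.png",a)
E
```

```text
0.10657206227288363 183.33318603220363
tool delta [ 0.0014 -0.0005 -0.    ] rot [-0.003  0.004 -0.   ] j6 -2.48
```

To row units: -0.03 m is -0.48, -0.0005 m is -0.008.

shift_gripper([
  [0, 0.016, -0.008, 0, 0, 0, 0],
  [0, 0, 0, 0, 0, 0, 0],
  [0.5, 0, 0, 0, 0, 0, 0],
  [0.5, 0, 0, 0, 0, 0, 0],
  [0.5, 0, 0, -0.48, 0, 0, 0],
])

```text
time: 14.3
tool_pos: [0.4411, -0.3925, 0.0958]
tool_rot: [-0.004, -0.032, 0.999, 0.004]
contact_force: [-0.5, 0.2, 0.5]
gripper_width: 0.497
grasp_force: 0.0
```

shift_gripper([
  [0.5, 0, 0, -0.8, 0, 0, 0],
  [0.5, 0, 0, -0.64, 0, 0, 0],
  [0.5, 0, 0, 0, 0, 0, 0.09],
  [0.5, 0, 0, 0, 0, 0, 0.09],
  [0.5, 0, 0, 0, 0, 0, 0.09],
])

```text
time: 14.92
tool_pos: [0.4428, -0.3945, 0.1887]
tool_rot: [-0.002, 0.239, 0.971, 0.001]
contact_force: [-0.7, 0.2, -0.1]
gripper_width: 0.498
grasp_force: 0.0
```

shift_gripper([
  [0.5, 0, 0, 0, 0, 0, 0.09],
  [0.5, 0, 0, 0, 0, 0, 0.09],
  [0.5, 0, 0, 0, 0, 0, 0.09],
  [0.5, 0, 0, 0, 0, 0, 0.09],
  [0.5, 0, 0, 0, 0, 0, 0.09],
])

```text
time: 15.55
tool_pos: [0.4428, -0.3945, 0.1885]
tool_rot: [-0.002, 0.638, 0.77, -0.0]
contact_force: [0.8, -0.1, 0.4]
gripper_width: 0.499
grasp_force: 0.0
```

```bash
python3 - <<'E'
from h import *
go([.5682,-.1242,.054],np.radians(5))
E
```

```text
tool delta [0.2417 0.1741 0.1347] rot [-0.003 -0.003  0.101] j6 -1.04
```

To row units: 0.051 m is 0.816, 0.048 m is 0.768, 0.1 rad is 0.05.

shift_gripper([
  [0.5, 0.768, 0.552, 0, 0, 0, 0.05],
  [0.5, 0.816, 0.48, 0, 0, 0, 0],
  [0.5, 0.816, 0.48, 0, 0, 0, 0],
  [0.5, 0.816, 0.48, 0, 0, 0, 0],
  [0.5, 0.72, 0.432, 0, 0, 0, 0],
])

```text
time: 16.18
tool_pos: [0.5656, -0.131, 0.1889]
tool_rot: [-0.001, 0.673, 0.74, -0.001]
contact_force: [0.1, -0.4, 0.4]
gripper_width: 0.504
grasp_force: 0.0
```

shift_gripper([
  [0.5, 0, 0, 0, 0, 0, 0],
  [0.5, 0, 0, 0, 0, 0, 0],
])

```text
time: 16.42
tool_pos: [0.5652, -0.1332, 0.1889]
tool_rot: [-0.001, 0.673, 0.74, -0.001]
contact_force: [-0.9, -0.2, -0.0]
gripper_width: 0.504
grasp_force: 0.0
```

```bash
python3 - <<'E'
from h import *
go([.5682,-.1242,.054],np.radians(5))
a=crop("top",330,155,66,95,6,None);b=crop("side",250,110,70,95,6,None);cv2.imwrite("pics/bar2.png",np.hstack([a,b]))
p=np.array([.5533,-.389])
for off in(-2,0,2):
  t=np.radians(183.6+off);e=np.array([np.cos(t),np.sin(t)]);n=np.array([-e[1],e[0]])
  print(off,"handle top",px("top",[*(p+.108*e),.096]),px("side",[*(p+.108*e),.096]),"bar edges at 90mm",[px("top",[*(p+.12*e+k*.012*n),.06]) for k in(-1,1)],"end",px("top",[*(p+.164*e),.06]))
E
```

```text
tool delta [0.0085 0.0042 0.1349] rot [-0.003 -0.001  0.008] j6 -0.45
-2 handle top [364.9 210.7] [308.9 134.7] bar edges at 90mm [array([355.7, 218.8]), array([367.1, 218.5])] end [363.1 239.5]
0 handle top [366.7 210.6] [309.3 134. ] bar edges at 90mm [array([357.7, 218.9]), array([369. , 218.2])] end [365.8 239.3]
2 handle top [368.6 210.4] [309.7 133.2] bar edges at 90mm [array([359.7, 219. ]), array([371. , 217.8])] end [368.5 239.1]
```

View pics/bar2.png

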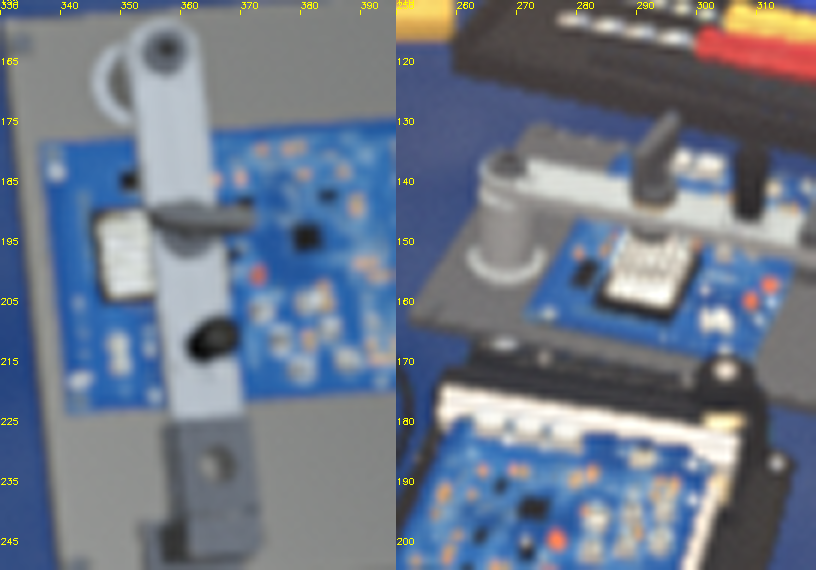

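```bash
python3 - <<'E'
from h import *
for z in(.02,.03,.04,.05,.06): print("knob",z,w("top",238,139,z),w("side",198,200,z))
for z in(.08,.1,.12,.14): print("panel top R corner",z,w("top",272,114,z),"side",w("side",206,150,z))
print("bottom edge",w("top",274,137,0),w("top",223,138,0))
E
```

```text
knob 0.02 [ 0.626  -0.1265  0.02  ] [ 0.6233 -0.1333  0.02  ]
knob 0.03 [ 0.6227 -0.1273  0.03  ] [ 0.6168 -0.1234  0.03  ]
knob 0.04 [ 0.6195 -0.128   0.04  ] [ 0.6102 -0.1136  0.04  ]
knob 0.05 [ 0.6162 -0.1287  0.05  ] [ 0.6036 -0.1037  0.05  ]
knob 0.06 [ 0.6129 -0.1295  0.06  ] [ 0.597  -0.0938  0.06  ]
panel top R corner 0.08 [ 0.6626 -0.2052  0.08  ] side [ 0.6602 -0.247   0.08  ]
panel top R corner 0.1 [ 0.6547 -0.205   0.1   ] side [ 0.6447 -0.2218  0.1   ]
panel top R corner 0.12 [ 0.6469 -0.2047  0.12  ] side [ 0.6291 -0.1966  0.12  ]
panel top R corner 0.14 [ 0.6391 -0.2044  0.14  ] side [ 0.6135 -0.1714  0.14  ]
bottom edge [ 0.6364 -0.2105  0.    ] [ 0.6355 -0.0894  0.    ]
```

The manual's scale: shifts go in shares of 62.5 mm and turns go in shares of 2 rad. Converting my numbers, 0.04 m is 0.64, 0.03 m is 0.48, 0.008 rad is 0.004.

shift_gripper([
  [0.4, 0.136, 0.0672, 0, -0.0015, 0, 0.004],
  [0.4, 0, 0, 0.64, 0, 0, 0],
  [0.4, 0, 0, 0.48, 0, 0, 0],
  [0.4, 0, 0, 0.32, 0, 0, 0],
  [0.4, 0, 0, 0, 0, 0, 0],
])

```text
time: 17.15
tool_pos: [0.5682, -0.1237, 0.0976]
tool_rot: [-0.001, 0.676, 0.737, 0.0]
contact_force: [0.0, 0.1, 0.4]
gripper_width: 0.4
grasp_force: 0.0
```

```bash
python3 - <<'E'
from h import *
go([.5682,-.1242,.055],np.radians(5))
E
```

```text
tool delta [-0.0006  0.0001  0.0426] rot [-0.001 -0.003 -0.001] j6 -0.43
```

shift_gripper([
  [0.4, -0.008, 0, 0.32, 0, 0, 0],
  [0.4, 0, 0, 0.224, 0, 0, 0],
  [0.4, 0, 0, 0.128, 0, 0, 0],
  [0.4, 0, 0, 0, 0, 0, 0],
])

```text
time: 17.65
tool_pos: [0.5689, -0.1241, 0.0565]
tool_rot: [-0.001, 0.676, 0.737, 0.001]
contact_force: [0.2, 0.4, -0.1]
gripper_width: 0.4
grasp_force: 0.0
```

shift_gripper([
  [0, 0, 0, 0, 0, 0, 0],
  [0, 0, 0, 0, 0, 0, 0],
  [0, 0, 0, 0, 0, 0, 0],
])

```text
time: 18.02
tool_pos: [0.57, -0.1245, 0.0581]
tool_rot: [0.001, 0.676, 0.737, 0.001]
contact_force: [0.6, -0.4, 0.8]
gripper_width: 0.173
grasp_force: 58.5
```

To row units: -0.045 m is -0.72, -0.04 m is -0.64.

shift_gripper([
  [0, 0, 0, -0.24, 0, 0, 0],
  [0, 0, 0, -0.48, 0, 0, 0],
  [0, 0, 0, -0.64, 0, 0, 0],
  [0, 0, 0, -0.72, 0, 0, 0],
  [0, 0, 0, 0, 0, 0, 0],
])

```text
time: 18.65
tool_pos: [0.5719, -0.1255, 0.1941]
tool_rot: [0.005, 0.676, 0.737, 0.003]
contact_force: [-0.1, 0.2, -1.2]
gripper_width: 0.168
grasp_force: 59.2
```

```bash
python3 - <<'E'
from h import *
go([.4039,-.3984,.150],np.radians(5))
E
```

```text
tool delta [-0.2571 -0.1916  0.0428] rot [ 0.011  0.003 -0.   ] j6 -0.43
```

To row units: -0.048 m is -0.768, -0.035 m is -0.56.

shift_gripper([
  [0, -0.768, -0.56, 0, 0, 0, 0],
  [0, -0.768, -0.56, 0, 0, 0, 0],
  [0, -0.768, -0.56, 0, 0, 0, 0],
  [0, -0.768, -0.56, 0, 0, 0, 0],
  [0, -0.768, -0.56, 0, 0, 0, 0],
])

```text
time: 19.27
tool_pos: [0.4141, -0.3797, 0.1863]
tool_rot: [-0.001, 0.676, 0.737, 0.001]
contact_force: [0.0, -0.6, -0.3]
gripper_width: 0.169
grasp_force: 59.2
```

shift_gripper([
  [0, -0.16, -0.16, 0, 0, 0, 0],
  [0, 0, 0, 0, 0, 0, 0],
  [0, 0, 0, 0, 0, 0, 0],
  [0, 0, 0, 0, 0, 0, 0],
])

```text
time: 19.77
tool_pos: [0.4075, -0.3884, 0.1867]
tool_rot: [0.0, 0.675, 0.738, 0.001]
contact_force: [-0.6, -0.2, 0.1]
gripper_width: 0.172
grasp_force: 59.2
```

```bash
python3 - <<'E'
from h import *
go([.4039,-.3984,.130],np.radians(5))
print(px("top",[.4039,-.3984,.069]))
E
```

```text
tool delta [-0.0097 -0.0046  0.0567] rot [ 0.002 -0.002  0.002] j6 -0.98
[366.  232.2]
```

To row units: 0.03 m is 0.48, 0.02 m is 0.32, -0.002 rad is -0.001.

shift_gripper([
  [0, -0.1552, -0.0736, 0.48, 0.001, -0.001, 0.001],
  [0, 0, 0, 0.32, 0, 0, 0],
  [0, 0, 0, 0.08, 0, 0, 0],
  [0, 0, 0, 0, 0, 0, 0],
  [0, 0, 0, 0, 0, 0, 0],
])

```text
time: 20.4
tool_pos: [0.4036, -0.4001, 0.133]
tool_rot: [0.001, 0.676, 0.737, -0.0]
contact_force: [0.3, 0.0, -1.2]
gripper_width: 0.172
grasp_force: 59.2
```

```bash
python3 - <<'E'
from h import *
go([.4039,-.3984,.130],np.radians(5))
crop("side",260,80,100,75,8,"pics/pin.png")
s=manip.state()["tool_pos"]; print([px("side",s-[0,0,h]) for h in(-.019,.012,.054)], px("side",[.4039,-.3984,.069]))
E
```

```text
tool delta [0.0017 0.0004 0.003 ] rot [ 0.001  0.002 -0.002] j6 -1.0
[array([328.1, 117.1]), array([326.9, 128.2]), array([325.2, 142.6])] [324.5 146.2]
```

View pics/pin.png

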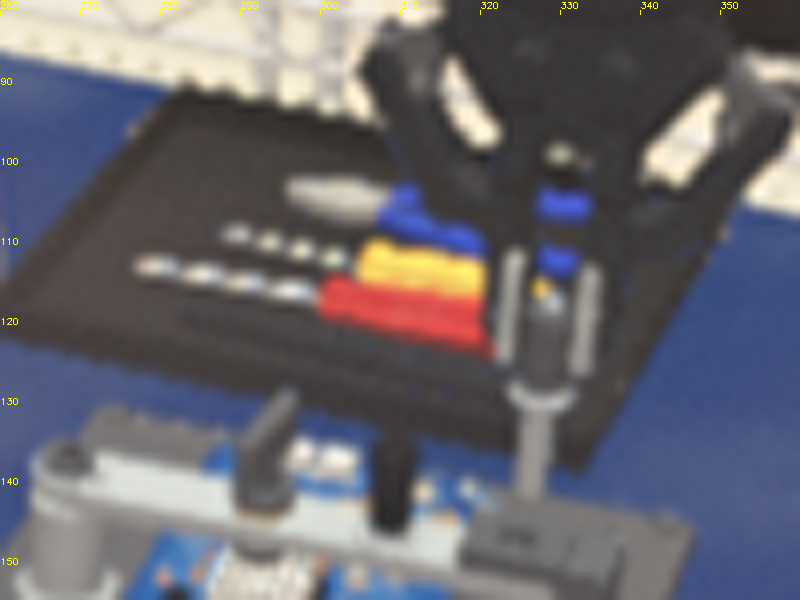

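To row units: 0.004 m is 0.064, 0.0015 m is 0.024.

shift_gripper([
  [0, 0.024, 0.016, 0.064, 0, 0, 0],
  [0, 0, 0, 0.064, 0, 0, 0],
  [0, 0, 0, 0.064, 0, 0, 0],
  [0, 0, 0, 0.064, 0, 0, 0],
  [0, 0, 0, 0, 0, 0, 0],
])

```text
time: 21.08
tool_pos: [0.404, -0.3982, 0.1155]
tool_rot: [0.0, 0.676, 0.736, -0.0]
contact_force: [0.5, -0.7, -0.5]
gripper_width: 0.168
grasp_force: 59.2
```

shift_gripper([
  [0, 0, 0, 0.048, 0, 0, 0],
  [0, 0, 0, 0.048, 0, 0, 0],
  [0, 0, 0, 0, 0, 0, 0],
])

```text
time: 21.45
tool_pos: [0.4041, -0.3983, 0.1096]
tool_rot: [0.001, 0.676, 0.736, -0.0]
contact_force: [2.5, -0.4, -1.8]
gripper_width: 0.174
grasp_force: 59.2
```

To row units: 0.003 m is 0.048, 0.0008 m is 0.0128.

shift_gripper([
  [0, 0, 0.0128, 0.048, 0, 0, 0],
  [0, 0, 0, 0.048, 0, 0, 0],
  [0, 0, 0, 0.048, 0, 0, 0],
  [0, 0, 0, 0, 0, 0, 0],
])

```text
time: 21.95
tool_pos: [0.4046, -0.3981, 0.1003]
tool_rot: [0.0, 0.676, 0.737, -0.0]
contact_force: [1.1, -2.3, -1.9]
gripper_width: 0.17
grasp_force: 59.3
```

shift_gripper([
  [0, 0, 0, 0.064, 0, 0, 0],
  [0, 0, 0, 0.064, 0, 0, 0],
  [0, 0, 0, 0, 0, 0, 0],
])

```text
time: 22.32
tool_pos: [0.4046, -0.3981, 0.0922]
tool_rot: [0.0, 0.676, 0.736, -0.0]
contact_force: [2.1, -3.1, -2.1]
gripper_width: 0.171
grasp_force: 59.3
```

To row units: 0.003 m is 0.048, -0.0008 m is -0.0128.

shift_gripper([
  [0, -0.0128, 0.008, 0.048, 0, 0, 0],
  [0, 0, 0, 0.048, 0, 0, 0],
  [0, 0, 0, 0.048, 0, 0, 0],
  [0, 0, 0, 0, 0, 0, 0],
])

```text
time: 22.82
tool_pos: [0.405, -0.3985, 0.0832]
tool_rot: [-0.0, 0.676, 0.737, -0.0]
contact_force: [-0.2, -1.8, -1.6]
gripper_width: 0.173
grasp_force: 59.2
```

shift_gripper([
  [0, 0, 0, 0.032, 0, 0, 0],
  [0, 0, 0, 0.032, 0, 0, 0],
  [0, 0, 0, 0, 0, 0, 0],
])

```text
time: 23.2
tool_pos: [0.4054, -0.399, 0.081]
tool_rot: [0.0, 0.676, 0.737, -0.0]
contact_force: [-1.7, 2.7, 5.7]
gripper_width: 0.172
grasp_force: 60.0
```

To row units: -0.01 m is -0.16, 0.002 m is 0.032.

shift_gripper([
  [0, 0, 0, 0.032, 0, 0, 0],
  [0, 0, 0, 0, 0, 0, 0],
  [0.3, 0, 0, 0, 0, 0, 0],
  [0.3, 0, 0, 0, 0, 0, 0],
  [0.3, 0, 0, -0.16, 0, 0, 0],
])

```text
time: 23.82
tool_pos: [0.4045, -0.3978, 0.0865]
tool_rot: [-0.001, 0.676, 0.737, 0.0]
contact_force: [1.0, -0.2, -1.0]
gripper_width: 0.302
grasp_force: 0.0
```

shift_gripper([
  [0.3, 0, 0, -0.32, 0, 0, 0],
  [0.3, 0, 0, -0.64, 0, 0, 0],
  [0.3, 0, 0, -0.64, 0, 0, 0],
])

```text
time: 24.2
tool_pos: [0.4054, -0.3989, 0.1903]
tool_rot: [0.001, 0.676, 0.737, -0.0]
contact_force: [0.7, -0.9, -0.3]
gripper_width: 0.306
grasp_force: 0.0
```

```bash
python3 - <<'E'
from h import *
K=manip.grab_frame("top")
a=w("top",330+150/6,155+216/6,.087)[:2]; b=w("top",330+255/6,155+217/6,.09)[:2]; print(a,b,(a+b)/2,np.linalg.norm(a-b),np.degrees(np.arctan2(*(b-a)[::-1])))
print("screw",.5533-.066*np.cos(np.radians(3.6)),-.389-.066*np.sin(np.radians(3.6)))
for ang in(-86.4,-80,-95):
  for s in(-1,1): print(ang,[px("top",[.4874+s*.018*np.cos(np.radians(ang)),-.3931+s*.018*np.sin(np.radians(ang)),z]) for z in(.075,.095)])
  for s in(-1,1): print(ang,"side",[px("side",[.4874+s*.018*np.cos(np.radians(ang)),-.3931+s*.018*np.sin(np.radians(ang)),z]) for z in(.075,.095)])
go([.4874,-.3931,.082],np.radians(3.6))
E
```

```text
[ 0.488  -0.3759] [ 0.4868 -0.4113] [ 0.4874 -0.3936] 0.035420333143549046 -91.94148639091435
screw 0.4874302359237341 -0.3931441742889347
-86.4 [array([353.5, 192.9]), array([355.5, 191.1])]
-86.4 [array([370.6, 191.7]), array([373. , 189.9])]
-86.4 side [array([290.8, 141.5]), array([291.2, 134.8])]
-86.4 side [array([294.9, 134.3]), array([295.3, 127.7])]
-80 [array([353.6, 193.8]), array([355.6, 192.1])]
-80 [array([370.4, 190.8]), array([372.8, 188.9])]
-80 side [array([291.6, 141.6]), array([292. , 134.9])]
-80 side [array([294.2, 134.2]), array([294.6, 127.6])]
-95 [array([353.4, 191.6]), array([355.4, 189.8])]
-95 [array([370.6, 192.9]), array([373. , 191.2])]
-95 side [array([289.8, 141.2]), array([290.2, 134.5])]
-95 side [array([295.9, 134.6]), array([296.3, 127.9])]
tool delta [0.0028 0.0795 0.1161] rot [0.007 0.011 0.022] j6 -0.99
```

To row units: 0.04 m is 0.64, 0.0015 m is 0.024, 0.1 rad is 0.05.

shift_gripper([
  [0.3, 0.024, 0.64, 0, 0, 0, 0],
  [0.3, 0.024, 0.64, 0, 0, 0, 0],
  [0.3, 0, 0, 0, 0, 0, 0.05],
  [0.3, 0, 0, 0, 0, 0, 0.045],
  [0.3, 0, 0, 0, 0, 0, 0],
])

```text
time: 24.88
tool_pos: [0.4851, -0.3892, 0.189]
tool_rot: [0.001, 0.743, 0.67, -0.0]
contact_force: [0.0, 0.5, 0.5]
gripper_width: 0.3
grasp_force: 0.0
```

```bash
python3 - <<'E'
from h import *
go([.4874,-.3933,.081],np.radians(-5.5))
E
```

```text
tool delta [-0.0037  0.0026  0.1081] rot [ 0.001  0.002 -0.008] j6 -0.69
```

To row units: 0.03 m is 0.48, 0.02 m is 0.32, -0.008 rad is -0.004.

shift_gripper([
  [0.3, -0.0592, 0.0416, 0.48, 0, 0.0005, -0.004],
  [0.3, 0, 0, 0.48, 0, 0, 0],
  [0.3, 0, 0, 0.32, 0, 0, 0],
  [0.3, 0, 0, 0.16, 0, 0, 0],
  [0.3, 0, 0, 0, 0, 0, 0],
])

```text
time: 25.5
tool_pos: [0.4868, -0.3929, 0.0976]
tool_rot: [-0.0, 0.74, 0.672, 0.0]
contact_force: [0.1, -0.0, 0.4]
gripper_width: 0.299
grasp_force: 0.0
```

```bash
python3 - <<'E'
from h import *
go([.4874,-.3933,.081],np.radians(-5.5))
E
```

```text
tool delta [-0.0004  0.0007  0.0166] rot [-0.    -0.001 -0.001] j6 -0.7
```

To row units: 0.01 m is 0.16, 0.006 m is 0.096.

shift_gripper([
  [0.3, -0.0064, 0.0112, 0.16, 0, 0, 0],
  [0.3, 0, 0, 0.096, 0, 0, 0],
  [0.3, 0, 0, 0, 0, 0, 0],
  [0, 0, 0, 0, 0, 0, 0],
  [0, 0, 0, 0, 0, 0, 0],
])

```text
time: 26.12
tool_pos: [0.4888, -0.3936, 0.0822]
tool_rot: [0.001, 0.741, 0.672, 0.001]
contact_force: [4.9, -0.6, -1.9]
gripper_width: 0.072
grasp_force: 63.1
```

shift_gripper([
  [0, 0, 0, 0, 0, 0, 0],
  [0, 0, 0, 0, 0, 0, 0],
])

```text
time: 26.38
tool_pos: [0.4888, -0.3936, 0.0822]
tool_rot: [0.001, 0.741, 0.672, 0.001]
contact_force: [4.4, -1.4, -3.1]
gripper_width: 0.073
grasp_force: 63.1
```

To row units: 0.0015 m is 0.024, 0.15 rad is 0.075.

shift_gripper([
  [0, 0, 0.024, 0, 0, 0, 0.05],
  [0, 0, 0, 0, 0, 0, 0.075],
  [0, 0, 0, 0, 0, 0, 0.075],
  [0, 0, 0, 0, 0, 0, 0.075],
  [0, 0, 0, 0, 0, 0, 0],
])

```text
time: 27.0
tool_pos: [0.4883, -0.3933, 0.0821]
tool_rot: [-0.001, 0.895, 0.446, -0.001]
contact_force: [-3.5, 2.4, 3.7]
gripper_width: 0.073
grasp_force: 64.0
```

```bash
python3 - <<'E'
from h import *
s=manip.state(); print(s["ft_torque"]); go([.4888,-.3933,.082],np.radians(-86.4))
E
```

```text
[ 0.44029094  0.7581185  -0.16607412]
tool delta [0.0003 0.0004 0.0001] rot [-0.002  0.001  0.863] j6 -0.15
```

To row units: 0.15 rad is 0.075.

shift_gripper([
  [0, 0, 0, 0, 0, 0, 0.075],
  [0, 0, 0, 0, 0, 0, 0.075],
  [0, 0, 0, 0, 0, 0, 0.075],
  [0, 0, 0, 0, 0, 0, 0.075],
  [0, 0, 0, 0, 0, 0, 0],
])

```text
time: 27.62
tool_pos: [0.4878, -0.3926, 0.0821]
tool_rot: [-0.002, 0.987, 0.162, -0.002]
contact_force: [-6.8, 3.9, 6.6]
gripper_width: 0.072
grasp_force: 64.3
```

```bash
python3 - <<'E'
from h import *
s=manip.state(); print(s["ft_torque"]); go([.4888,-.3933,.082],np.radians(-86.4))
E
```

```text
[ 0.85329905  1.0633833  -0.05911316]
tool delta [0.0007 0.001  0.0001] rot [-0.004  0.003  0.263] j6 0.45
```

To row units: -0.0013 m is -0.0208, -0.0006 m is -0.0096, 0.1 rad is 0.05.

shift_gripper([
  [0, -0.0096, -0.0208, 0, 0, 0, 0.05],
  [0, 0, 0, 0, 0, 0, 0.05],
  [0, 0, 0, 0, 0, 0, 0.04],
  [0, 0, 0, 0, 0, 0, 0],
  [0, 0, 0, 0, 0, 0, 0],
])

```text
time: 28.25
tool_pos: [0.4877, -0.3921, 0.0822]
tool_rot: [-0.001, 1.0, 0.024, -0.001]
contact_force: [-3.8, 4.0, 5.6]
gripper_width: 0.067
grasp_force: 64.3
```

```bash
python3 - <<'E'
from h import *
s=manip.state(); print(s["ft_torque"]); go([.4888,-.3933,.082],np.radians(-86.4))
E
```

```text
[0.75796709 0.66553329 0.34339291]
tool delta [0.0011 0.0012 0.0002] rot [-0.001  0.001 -0.015] j6 0.73
```

To row units: 0.05 rad is 0.025.

shift_gripper([
  [0, 0, 0, 0, 0, 0, 0.025],
  [0, 0, 0, 0, 0, 0, 0],
  [0, 0, 0, 0, 0, 0, 0],
])

```text
time: 28.62
tool_pos: [0.4877, -0.3914, 0.0821]
tool_rot: [-0.001, 1.0, -0.0, -0.001]
contact_force: [-4.5, 5.7, 7.0]
gripper_width: 0.075
grasp_force: 66.7
```

```bash
python3 - <<'E'
from h import *
s=manip.state(); print(s["ft_torque"]); go([.4888,-.3933,.082],np.radians(-86.4))
E
```

```text
[1.0524213  0.72104166 0.88069774]
tool delta [0.0011 0.0019 0.0001] rot [-0.002  0.002 -0.063] j6 0.78
```

To row units: -0.05 m is -0.8, -0.03 m is -0.48.

shift_gripper([
  [0.3, 0, 0, 0, 0, 0, 0],
  [0.3, 0, 0, 0, 0, 0, 0],
  [0.3, 0, 0, -0.16, 0, 0, 0],
  [0.3, 0, 0, -0.48, 0, 0, 0],
  [0.3, 0, 0, -0.8, 0, 0, 0],
])

```text
time: 29.25
tool_pos: [0.4871, -0.3918, 0.1709]
tool_rot: [-0.001, 1.0, -0.003, -0.001]
contact_force: [0.4, -0.4, 0.2]
gripper_width: 0.298
grasp_force: 0.0
```

shift_gripper([
  [0.3, -0.32, 0.96, -0.32, 0, 0, 0],
  [0.3, 0, -0.96, 0, 0, 0, 0],
  [0.3, 0, -0.96, 0, 0, 0, 0],
  [0.3, 0, -0.96, 0, 0, 0, 0],
  [0.3, 0, -0.96, 0, 0, 0, 0],
])

```text
time: 29.88
tool_pos: [0.4705, -0.2076, 0.1916]
tool_rot: [0.0, 1.0, -0.003, 0.001]
contact_force: [1.0, 0.4, 0.5]
gripper_width: 0.3
grasp_force: 0.0
```

shift_gripper([
  [0.3, 0, -0.96, 0, 0, 0, 0],
  [0.3, 0, -0.96, 0, 0, 0, 0],
  [0.3, 0, 0, 0, 0, 0, 0],
  [0.3, 0, 0, 0, 0, 0, 0],
])

```text
time: 30.38
tool_pos: [0.4715, -0.0893, 0.1914]
tool_rot: [0.0, 1.0, -0.003, 0.001]
contact_force: [-0.5, -0.8, 0.1]
gripper_width: 0.3
grasp_force: 0.0
```

```bash
python3 - <<'E'
from h import *
im=manip.grab_frame("top")[183:202:1,350:378].mean(2).astype(int)
print(im)
p=np.array([.4039,-.3984])
print("pin grip top",px("top",[*p,.1]))
g=manip.grab_frame("top")[218:240,356:380].mean(2).astype(int); print(g)
E
```

```text
[[ 94  87 101 154 187 195 195 194 193 186 164 133 124 126 131 136 135 127
  139 157 156 135 126 132 133 128 118 119]
 [ 63  46  80 144 183 194 196 195 192 175 130  96 106 112 121 144 153 136
  139 163 164 137 115 119 120 113 103 105]
 [ 58  38  72 135 179 193 195 195 192 167 109  83 106 113 119 140 151 135
  134 157 160 136 116 114 114 108 106 114]
 [ 82  73  87 133 175 193 196 197 193 168 106  81 105 113 113 122 129 125
  124 137 140 127 116 110 106 103 108 123]
 [104 108 118 141 175 193 196 196 191 166 108  81 103 113 113 110 108 112
  110 107 104  99 103 104 100  95 100 116]
 [105 108 114 135 170 193 194 186 171 142  94  77 100
[... 3135 characters left out ...]
17 100 100 109 144 150 112  69  62  82 103 111 115 118 113 115 125
  135 137 137 136 136 136]
 [140 122 110 108 103 128 148 140 108  78  71  85  95  98 107 113 115 128
  136 138 137 136 137 136]
 [141 124 111 109  99 114 133 144 139 118  93  93  96  96 107 113 120 130
  137 138 137 136 136 136]
 [141 124 108 107 100 109 115 127 139 133 116 109 105 106 113 114 120 131
  136 138 137 137 136 136]
 [142 126 106 103 103 109 111 113 120 122 118 111 108 112 114 114 119 130
  137 137 137 137 136 136]
 [142 128 104 103 105 108 111 110 111 113 114 112 110 113 113 111 114 127
  137 138 137 137 137 137]
 [143 128 101  95 100 102 110 110 110 111 111 113 113 113 108 103 106 123
  137 139 138 137 137 136]]
```

The pixel values show the wing lying along the bar (columns 361–363). The pin's grip top is at (369.3,230.3), against (369.6,230.8) predicted for home.

```bash
python3 -c "
from plant import manip
print(manip.job_done())"
```

```text
the job is handed in; nothing more can be done
None
```

The job is handed in at about 30 s on the robot clock: heat sink on the pad, bar in line and locked with the thicker pin, and wing screw turned to its stop. The hand-in returned no verdict, and I inferred the foot's pressure on the sink from the torque rise at the stop rather than measuring it.

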